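Pin two spacer plates onto the docking fixture

TASK

Square up the two stacked spacer plates on the docking fixture by pushing them snug against both of its upright stops, so that their holes line up with the bore below. Then take the locating pin from its stand and pass it down through both plates into the bore until its collar rests on the upper plate, and let go. Work gently and by feel, never forcing the plates against the stops or a jammed pin into the holes, and leave the bottle, the white case and the slide box where they are.

Things in the scene. Friction and masses are not known exactly. Their poses are not given: they have to be found in the camera images.
- fixture_middle (a point): Nominal bore mouth of the docking fixture, 30 mm above the bench; z up. Dark bed plate fixed to the bench; on it a grey floating table, top surface 30 mm up, reaching from -62 to +42 mm from its bore along the fixture's x and y. The table (bore, stops) is clamped up to 16 mm off this point along x and along y, differently each time and not measured; under 45 N it does not move. Never turned.
- fixture_far (a point): Point on the bed plate's frame, 60 mm from fixture_middle along the fixture's +x, same height and axes. Beyond the bore the table has two dark steel upright stops, 10 mm thick, 20 mm above its surface (50 mm above the bench), forming a corner: inner face of the far stop 32 mm from the true bore along +x, of the side stop 32 mm along +y. The bore is vertical, 13.4 mm wide, 24 mm deep.
- plate_lower_centre (a point): Centre (half-way up, in the middle of the hole) of the lower loose spacer plate: aluminium, 64 x 64 x 12 mm, about 0.13 kg, through hole 14 mm in its middle. Lies on the table, 8 to 46 mm short of each stop and a little turned; snug against both stops, its hole is over the bore, wherever the table is clamped. x, y run square to its edges.
- plate_upper_centre (a point): The same for the upper plate, of the same size, lying on the lower one with its own offset (8 to 49 mm) and turn; its top is 54 mm above the bench. Sliding both plates together takes roughly 1 to 5 N until they meet a stop; 6 to 8 N is plenty against it; more than 20 N on one plate is too much.
- pin_knob (a point): Centre of the round knob (grasp here) of the upright steel locating pin: knob 16 mm diameter, 40 mm tall (20 mm above and below this point), below it a collar 26 mm in diameter, 4 mm thick, its underside 24 mm below this point. About 0.08 kg. z is the pin's axis, up. Fully home in the squared-up stack this point is 78 mm above the bench.
- pin_foot (a point): Centre of the lower end of the pin, 70 mm below the knob's centre: shank 12 mm diameter, 46 mm from foot to collar underside, the lowest 2 mm chamfered to 9.2 mm. Fully home, the foot is 22 mm below the table's top surface.
- stand_hole (a point): Mouth of the hole (15 mm, through) in the pin's stand, a fixed grey block 56 x 56 x 50 mm, on its top 50 mm above the bench. At the start the pin stands in it, the collar on its top.
- bottle_centre (a point): White reagent bottle, 44 mm diameter, 90 mm tall, centre half-way up: a bystander.
- flat_case_centre (a point): White flat case, 55 x 85 x 18 mm, centre half-way up: a bystander.
- slide_mailer_centre (a point): Slide box, 30 x 85 x 34 mm, centre half-way up: a bystander.

How it is judged:
By the outcome, as a careful person would: the job done as asked, in the order asked, and still so for the second after the job is handed in, with the robot touching nothing.
It also fails if it takes over 72 s, if anything falls off the work surface, if the arm or the gripper's body presses on something with over 40 N, if the wrist force passes 120 N, or if a joint passes its speed limit or range.

ROBOT

A 6-joint arm with a two-finger parallel gripper is mounted at the origin on a cart in front of the work surface, level with it; the furniture and walls round the work are solid. World frame = base frame: x ahead of the robot, y to its left, z up, the work surface at z = 0. Lengths are in mm, angles in rad, forces in N, time in s.
With the tool pointing down it reaches from about 350 to 775 mm from the base axis. Payload 7.3 kg.
Tool frame: the origin (TCP) lies at the very end of the fingers, on their centre line; the grasp point (between the pads) lies bot.grip_point_offset behind it (bot.grip_point_offset is the distance from the TCP to the grasp point, in mm); z points along the fingers, y is the line along which they close (so a half turn about z gives the same grasp; the last joint's range is limited). The gripper opens to 92 mm and grips with 3 to 60 N. Pads are 19 mm wide; open, the fingers measure 130 mm over their backs; the gripper's body (75 mm by 190 mm) begins 47 mm behind the grasp point.
Start: joints at [-1.268, 0.342, 1.524, -0, 1.275, -0.146], TCP at [227.813, -473.018, 226.741] pointing down, gripper open.
Joint ranges: [-2.53, 2.53], [-0.77, 2.02], [0.04, 2.7], [-1, 4.14], [0.28, 2.66], [-3.11, 3.11]. Speed limits (rad/s): [2.57, 2.57, 3.14, 3.14, 3.14, 3.14].

INTERFACE

Orientations are given as [roll, pitch, yaw] about the fixed x, y, z axes, in that order (R = Rz(yaw) Ry(pitch) Rx(roll)).
In Python, from plant import bot gives the robot as it stands. The module is installed in compiled form; this text tells all that it offers.
- The arm moves only by the tool carry_out, never from a script. Its argument "plan" is a list of rows, each an object of numbers: "tx", "ty", "tz": the shift along the world's x, y, z in mm; "rx", "ry", "rz": the turn, a rotation vector about the world's x, y, z in rad. A call has 1 to 12 rows; each row shifts and turns the commanded pose from where the row before left it; what a row does not reach is not made up. A row lasts 1/10 s, in which the tool goes at most 50 mm and 8.59 degrees, less where a joint would pass 70% of its speed; a pose out of reach is approached as far as the arm can. A call with a gripper value outside its range is refused whole. "gripper" is the closure, from 0 (fully open) to 1 (shut), set as the call begins (left out, the last holds). The fingers move at their own pace and stop on an object; the grip force is fixed at half the most. Time passes only in rows, so rows that do not move let the fingers close. It gives the time, the measured TCP pose, the force, the opening and the grip force at its end, in the units of the state.
- bot.get_obs(): the state, without advancing time (a new reading comes with each control period).
- bot.capture(name): name is "scene" or "top"; returns the picture (480x640x3 uint8, red, green, blue); there is no depth.
- bot.camera_model(name): a dict with "camera_matrix" (3x3 intrinsics, pixels), "R" (3x3) and "t" (3): a world point X has camera coordinates R X + t. Camera axes: x right, y down, z forward; pixel columns grow to the right and rows downward; lengths in mm; the calibration is good to about 2 mm. A picture is of the moment at which its call begins. camera_model takes no time and is no camera call.
- bot.close_job(): hands the job in; it is judged then, once.
The state is a dict: "time": time; "joint_positions": joint angles; "dq": joint speeds; "tau": joint torques, N m; "tool_pos": TCP position; "tcp_rot": TCP orientation; "contact_force": force on the tool from outside, world axes, zero at the start; "moment": the same for the moment, N m; "grip_width": finger opening in mm; "finger_force": force on a finger pad.
Only numpy, scipy, OpenCV 4.12 (cv2) and the standard library are available. Lean on these libraries where they do the work, as an engineer would, in place of code of your own. Each camera call takes 0.05 s, during which the arm holds its last target. There are 200 camera calls.

## Working session

There is one attempt and no reset: what is moved stays moved. The work goes in short steps, Python scripts to look and compute and a tool call to move; the robot and the scene stay as the last step left them, time stands still between calls to the robot, and variables do not carry over. Pictures are saved under pics/ and viewed, at most 13 in all, crops included, and the job is handed in when it is done.

Besides the shell and the picture viewer there is one more tool, called after "Call:" by a JSON object that holds its "api" and its "payload". carry_out: Moves the arm, as the interface text tells. Its arguments: {"type":"object","properties":{"plan":{"type":"array"},"gripper":{"type":"number"}},"required":["plan"]}

```bash
mkdir -p pics; python3 - <<'E'
from plant import bot
import cv2
for n in("scene","top"):
    im=bot.capture(n); cv2.imwrite(f"pics/{n}0.png",im[:,:,::-1])
    m=bot.camera_model(n); print(n,m["camera_matrix"].tolist(),m["R"].round(4).tolist(),m["t"].round(1).tolist())
print(bot.grip_point_offset,bot.get_obs())
E
```

```text
scene [[612.0943993061911, 0.0, 326.93533991185905], [0.0, 612.0943993061911, 237.8488397278753], [0.0, 0.0, 1.0]] [[-0.8237, -0.567, 0.0071], [-0.3916, 0.5598, -0.7302], [0.4101, -0.6042, -0.6831]] [529.8, 209.2, 838.6]
top [[532.0099045812285, 0.0, 315.3769277583091], [0.0, 532.0099045812285, 233.7667559362228], [0.0, 0.0, 1.0]] [[0.0182, -0.9998, 0.0105], [-0.9838, -0.0198, -0.1782], [0.1783, -0.0071, -0.9839]] [97.9, 570.3, 1003.6]
18.8 {'time': 0.1, 'joint_positions': array([-1.26798446e+00,  3.42618589e-01,  1.52492152e+00,  7.02980683e-06,
        1.27539752e+00, -1.45979895e-01]), 'dq': array([-0.00015256, -0.00215209, -0.00197115, -0.00139566,  0.00062988,
        0.00110028]), 'tau': array([ 1.24528200e-03, -4.32003558e+01, -2.44696158e+01,  7.18374504e-02,
        5.25989605e-02, -7.37839537e-05]), 'tool_pos': array([ 227.70781567, -472.64540514,  226.13233373]), 'tcp_rot': array([-3.14026296e+00, -2.02293901e-04,  4.48789572e-01]), 'contact_force': array([-0.11996849, -0.32379188,  0.41483753]), 'moment': array([-0.02450843,  0.00907985, -0.02052618]), 'finger_force': 0.0, 'grip_width': 91.8386762663625}
```

View pics/scene0.png

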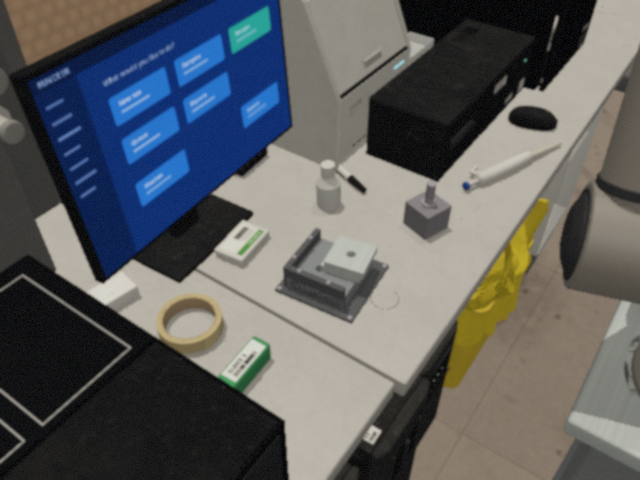

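View pics/top0.png

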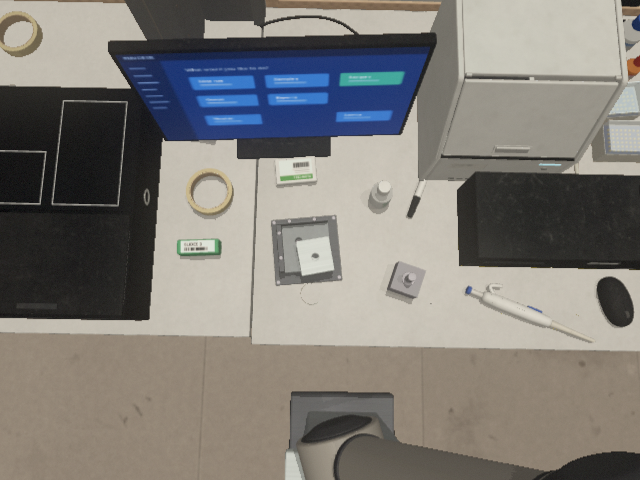

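The fixture is near (307,250) in the top view with the stack near (315,255), and the pin stand is near (407,280). The stops look to be on the upper and left sides of the table. I'll enlarge both views.

```bash
python3 - <<'E'
import cv2,numpy as np
t=cv2.imread("pics/top0.png");s=cv2.imread("pics/scene0.png")
cv2.imwrite("pics/c1.png",cv2.resize(t[208:293,265:350],None,fx=7,fy=7,interpolation=cv2.INTER_CUBIC))
a=cv2.resize(s[222:322,270:395],None,fx=6,fy=6,interpolation=cv2.INTER_CUBIC)
cv2.imwrite("pics/c2.png",a)
a=cv2.resize(t[255:305,380:430],None,fx=8,fy=8,interpolation=cv2.INTER_CUBIC)
b=cv2.resize(s[175:240,400:455],None,fx=6,fy=6,interpolation=cv2.INTER_CUBIC)
c=np.zeros((400,740,3),np.uint8);c[:,:400]=a;c[:390,405:735]=b
cv2.imwrite("pics/c3.png",c)
E
```

```text
(no output)
```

View pics/c1.png

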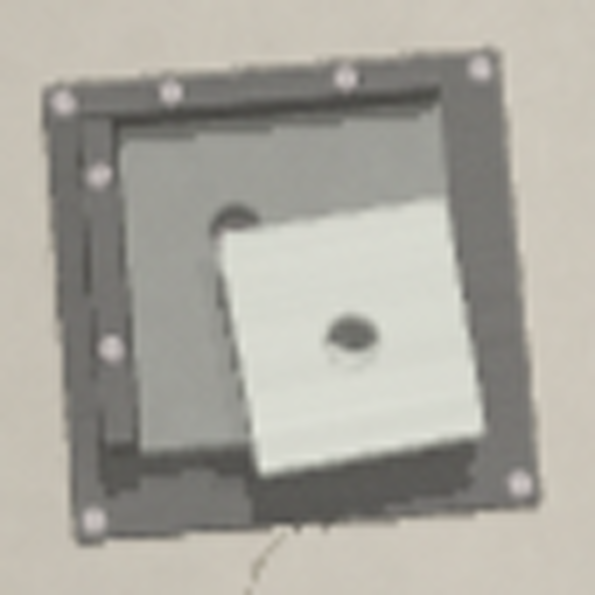

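View pics/c2.png

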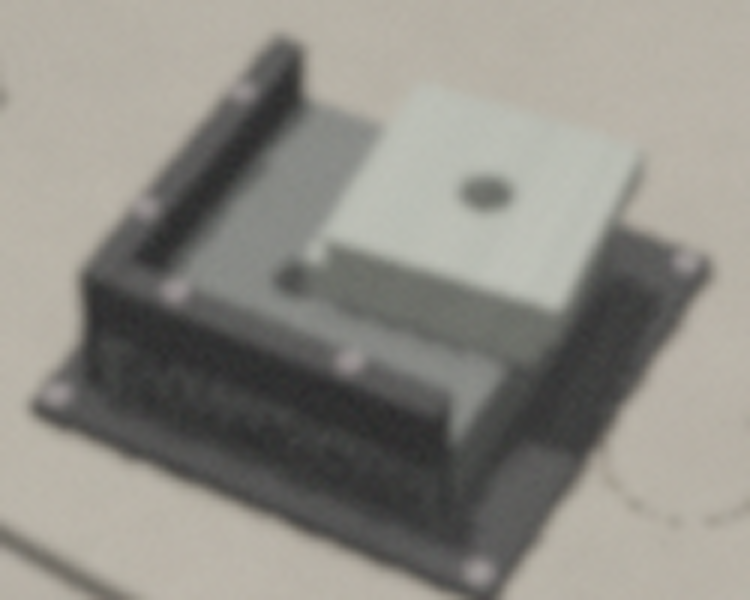

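View pics/c3.png

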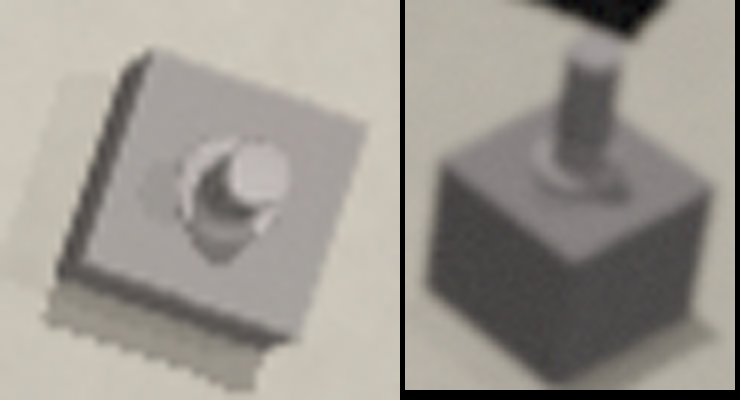

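Crop 1 (top view) shows the far stop along the upper edge, with screws at (171,92) and (346,77). The side stop is on the left, with screws at (98,174) and (111,348), and the bore is half visible at about (236,222). The upper plate's corners are (218,232), (443,197), (485,435) and (260,473), with its hole at (352,333). The lower plate is almost hidden beneath it. In crop 3 the knob top is at (258,174) in the top view and (595,50) in the scene view.

```bash
cat > h.py <<'E'
import numpy as np
from plant import bot
def w(cam,u,v,z):
    m=bot.camera_model(cam);K,R,t=(np.array(m[k]) for k in("camera_matrix","R","t"))
    d=R.T@np.linalg.solve(K,[u,v,1]);c=-R.T@t
    return (c+d*(z-c[2])/d[2])[:2].round(1)
def crop(cam,u,v,x0,y0,f,z): return w(cam,x0+(u+.5)/f-.5,y0+(v+.5)/f-.5,z)
T=lambda u,v,z:crop("top",u,v,265,208,7,z)
S=lambda u,v,z:crop("scene",u,v,270,222,6,z)
E
python3 - <<'E'
from h import *
print("bed T z10",[T(*p,10) for p in((63,102),(480,68),(520,484),(93,520))])
print("bed S z10",[S(*p,10) for p in((55,394),(478,570),(685,262))])
print("far T,S",T(171,92,50),T(346,77,50),S(148,210,50),S(243,90,50))
print("side T,S",T(98,174,50),T(111,348,50),S(175,290,50),S(349,360,50))
print("bore T,S",T(236,222,30),S(292,279,30))
print("upper T",[T(*p,54) for p in((218,232),(443,197),(485,435),(260,473),(352,333))])
print("upper S",[S(*p,54) for p in((325,243),(418,85),(643,155),(555,310),(486,193))])
print("lower bottom S",[S(*p,30) for p in((545,370),(305,290))])
print("knob",crop("top",258,174,380,255,8,94),crop("scene",190,50,400,175,6,94))
print("stand top centre",np.mean([crop("top",*p,380,255,8,50) for p in((150,50),(370,125),(293,338),(80,262))],0))
for n,u,v,z in (("bottle",381,183,90),("case",295,171,18),("mailer",199,247,34)): print(n,w("top",u,v,z))
print("stand edges",crop("top",150,50,380,255,8,50),crop("top",370,125,380,255,8,50))
E
```

```text
bed T z10 [array([598.4, 195.3]), array([611.1,  72.3]), array([488.1,  59.2]), array([475.3, 182.7])]
bed S z10 [array([599.4, 196.9]), array([476.6, 183.3]), array([489.1,  61.1])]
far T,S [593.8 161.8] [599.2 112.1] [595.3 160. ] [601.7 108.8]
side T,S [569.7 181.8] [520.1 176.6] [572.4 179.1] [522.6 173.8]
bore T,S [560.1 142.9] [561.6 143.2]
upper T [array([553.1, 147.3]), array([564.3,  84.1]), array([497.2,  71.4]), array([485.3, 133.9]), array([525.1, 109.1])]
upper S [array([548.6, 146.8]), array([562. ,  83.9]), array([498.7,  72.5]), array([487.8, 133.2]), array([524.8, 108. ])]
lower bottom S [array([489.9, 132.6]), array([556.5, 144.5])]
knob [483.  -73.2] [485.  -75.1]
stand top centre [482.75 -73.  ]
bottle [664.  -16.6]
case [706.6 153.5]
mailer [539.8 340.9]
stand edges [517.7 -55.4] [ 500.2 -109.3]
```

Call:
{"api": "carry_out", "payload": {"plan": [{"tx": 19, "ty": 46, "rz": -0.029}, {"tx": 19, "ty": 46, "rz": -0.029}, {"tx": 19, "ty": 46, "rz": -0.029}, {"tx": 19, "ty": 46, "rz": -0.029}, {"tx": 19, "ty": 46, "rz": -0.029}, {"tx": 19, "ty": 46, "rz": -0.029}, {"tx": 19, "ty": 46, "rz": -0.029}, {"tx": 19, "ty": 46, "rz": -0.029}, {"tx": 19, "ty": 46, "rz": -0.029}, {"tx": 19, "ty": 46, "rz": -0.029}, {"tx": 19, "ty": 46, "rz": -0.029}, {"tx": 19, "ty": 46, "rz": -0.029}], "gripper": 0.82}}

```text
invalid input at $.plan[0]: expected keys tx, ty, tz, rx, ry, rz
```

Call:
{"api": "carry_out", "payload": {"plan": [{"tx": 19, "ty": 46, "tz": 0, "rx": 0, "ry": 0, "rz": -0.029}, {"tx": 19, "ty": 46, "tz": 0, "rx": 0, "ry": 0, "rz": -0.029}, {"tx": 19, "ty": 46, "tz": 0, "rx": 0, "ry": 0, "rz": -0.029}, {"tx": 19, "ty": 46, "tz": 0, "rx": 0, "ry": 0, "rz": -0.029}, {"tx": 19, "ty": 46, "tz": 0, "rx": 0, "ry": 0, "rz": -0.029}, {"tx": 19, "ty": 46, "tz": 0, "rx": 0, "ry": 0, "rz": -0.029}, {"tx": 19, "ty": 46, "tz": 0, "rx": 0, "ry": 0, "rz": -0.029}, {"tx": 19, "ty": 46, "tz": 0, "rx": 0, "ry": 0, "rz": -0.029}, {"tx": 19, "ty": 46, "tz": 0, "rx": 0, "ry": 0, "rz": -0.029}, {"tx": 19, "ty": 46, "tz": 0, "rx": 0, "ry": 0, "rz": -0.029}, {"tx": 19, "ty": 46, "tz": 0, "rx": 0, "ry": 0, "rz": -0.029}, {"tx": 19, "ty": 46, "tz": 0, "rx": 0, "ry": 0, "rz": -0.029}], "gripper": 0.82}}

```text
time: 1.3
tool_pos: [456.0, 81.2, 226.6]
tcp_rot: [3.141, 0.0, 0.1]
contact_force: [1.3, -1.1, 1.4]
grip_width: 16.4
finger_force: 0.0
```

Call:
{"api": "carry_out", "payload": {"plan": [{"tx": 2, "ty": 20, "tz": -30, "rx": 0, "ry": 0, "rz": 0.002}, {"tx": 0, "ty": 0, "tz": -40, "rx": 0, "ry": 0, "rz": 0}, {"tx": 0, "ty": 0, "tz": -40, "rx": 0, "ry": 0, "rz": 0}, {"tx": 0, "ty": 0, "tz": -35, "rx": 0, "ry": 0, "rz": 0}, {"tx": 0, "ty": 0, "tz": -25, "rx": 0, "ry": 0, "rz": 0}, {"tx": 0, "ty": 0, "tz": -15, "rx": 0, "ry": 0, "rz": 0}, {"tx": 0, "ty": 0, "tz": -7, "rx": 0, "ry": 0, "rz": 0}, {"tx": 0, "ty": 0, "tz": 0, "rx": 0, "ry": 0, "rz": 0}, {"tx": 0, "ty": 0, "tz": 0, "rx": 0, "ry": 0, "rz": 0}]}}

```text
time: 2.2
tool_pos: [458.3, 99.0, 35.3]
tcp_rot: [3.141, -0.001, 0.103]
contact_force: [0.1, -0.4, 0.5]
grip_width: 16.4
finger_force: 0.0
```

```bash
python3 - <<'E'
from plant import bot
import cv2
im=bot.capture("scene")[:,:,::-1]
cv2.imwrite("pics/s1.png",cv2.resize(im[202:322,265:425],None,fx=5,fy=5,interpolation=cv2.INTER_CUBIC))
o=bot.get_obs();print(o["contact_force"],o["moment"])
E
```

```text
[-0.6166643   0.44950649 -0.31680545] [ 0.03768321  0.02121088 -0.0258706 ]
```

View pics/s1.png

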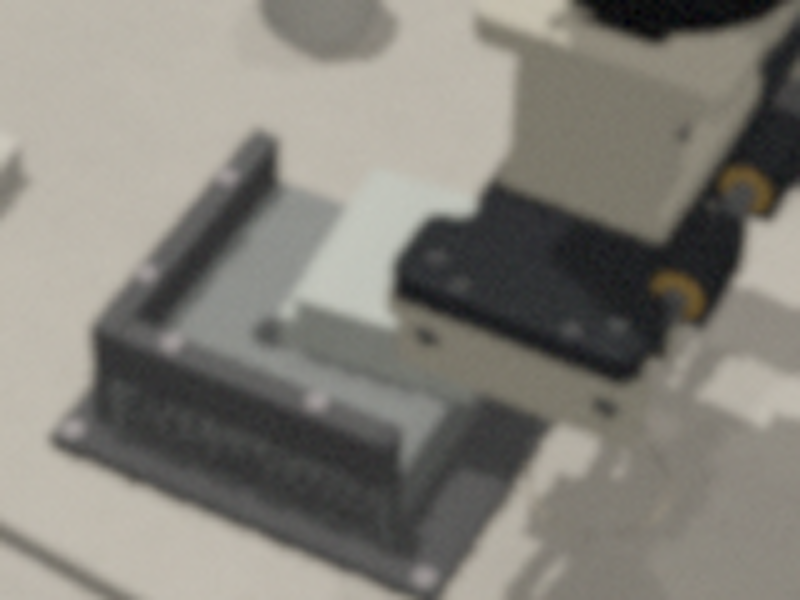

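The tool sits behind the stack at table level, clear of it, with the stop corner at about (100,330) in this crop. Now I'll push along the fixture's +x.

Call:
{"api": "carry_out", "payload": {"plan": [{"tx": 5, "ty": 3.3, "tz": -0.5, "rx": 0, "ry": 0, "rz": 0}, {"tx": 5, "ty": 0.5, "tz": 0, "rx": 0, "ry": 0, "rz": 0}, {"tx": 5, "ty": 0.5, "tz": 0, "rx": 0, "ry": 0, "rz": 0}, {"tx": 3, "ty": 0.3, "tz": 0, "rx": 0, "ry": 0, "rz": 0}, {"tx": 3, "ty": 0.3, "tz": 0, "rx": 0, "ry": 0, "rz": 0}, {"tx": 3, "ty": 0.3, "tz": 0, "rx": 0, "ry": 0, "rz": 0}, {"tx": 3, "ty": 0.3, "tz": 0, "rx": 0, "ry": 0, "rz": 0}]}}

```text
time: 2.95
tool_pos: [484.7, 104.5, 34.1]
tcp_rot: [3.142, 0.001, 0.103]
contact_force: [-1.8, -0.1, 0.2]
grip_width: 16.5
finger_force: 0.5
```

Call:
{"api": "carry_out", "payload": {"plan": [{"tx": 2, "ty": 0.2, "tz": 0, "rx": 0, "ry": 0, "rz": 0}, {"tx": 2, "ty": 0.2, "tz": 0, "rx": 0, "ry": 0, "rz": 0}, {"tx": 2, "ty": 0.2, "tz": 0, "rx": 0, "ry": 0, "rz": 0}, {"tx": 2, "ty": 0.2, "tz": 0, "rx": 0, "ry": 0, "rz": 0}, {"tx": 2, "ty": 0.2, "tz": 0, "rx": 0, "ry": 0, "rz": 0}, {"tx": 2, "ty": 0.2, "tz": 0, "rx": 0, "ry": 0, "rz": 0}]}}

```text
time: 3.55
tool_pos: [497.0, 105.7, 34.2]
tcp_rot: [3.141, 0.0, 0.103]
contact_force: [-0.9, -0.3, -0.1]
grip_width: 16.8
finger_force: 0.5
```

Call:
{"api": "carry_out", "payload": {"plan": [{"tx": 2, "ty": 0.2, "tz": 0, "rx": 0, "ry": 0, "rz": 0}, {"tx": 2, "ty": 0.2, "tz": 0, "rx": 0, "ry": 0, "rz": 0}, {"tx": 2, "ty": 0.2, "tz": 0, "rx": 0, "ry": 0, "rz": 0}, {"tx": 2, "ty": 0.2, "tz": 0, "rx": 0, "ry": 0, "rz": 0}, {"tx": 2, "ty": 0.2, "tz": 0, "rx": 0, "ry": 0, "rz": 0}, {"tx": 2, "ty": 0.2, "tz": 0, "rx": 0, "ry": 0, "rz": 0}, {"tx": 2, "ty": 0.2, "tz": 0, "rx": 0, "ry": 0, "rz": 0}]}}

```text
time: 4.25
tool_pos: [511.0, 107.1, 34.2]
tcp_rot: [3.142, 0.0, 0.103]
contact_force: [-1.2, -0.3, -1.1]
grip_width: 16.6
finger_force: 0.5
```

Call:
{"api": "carry_out", "payload": {"plan": [{"tx": 1.5, "ty": 0.15, "tz": 0, "rx": 0, "ry": 0, "rz": 0}, {"tx": 1.5, "ty": 0.15, "tz": 0, "rx": 0, "ry": 0, "rz": 0}, {"tx": 1.5, "ty": 0.15, "tz": 0, "rx": 0, "ry": 0, "rz": 0}, {"tx": 1, "ty": 0.1, "tz": 0, "rx": 0, "ry": 0, "rz": 0}, {"tx": 1, "ty": 0.1, "tz": 0, "rx": 0, "ry": 0, "rz": 0}]}}

```text
time: 4.75
tool_pos: [517.3, 107.7, 34.3]
tcp_rot: [3.141, 0.0, 0.103]
contact_force: [-3.7, -0.2, 0.5]
grip_width: 16.5
finger_force: 1.5
```

```bash
python3 - <<'E'
from plant import bot
import cv2,numpy as np
im=bot.capture("scene")[:,:,::-1]
b=bot.capture("top")[:,:,::-1]
a=np.vstack([cv2.resize(im[222:322,270:430],None,fx=3,fy=3,interpolation=cv2.INTER_CUBIC),cv2.resize(b[208:298,240:400],None,fx=3,fy=3,interpolation=cv2.INTER_CUBIC)])
cv2.imwrite("pics/s2.png",a)
E
```

```text
(no output)
```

View pics/s2.png

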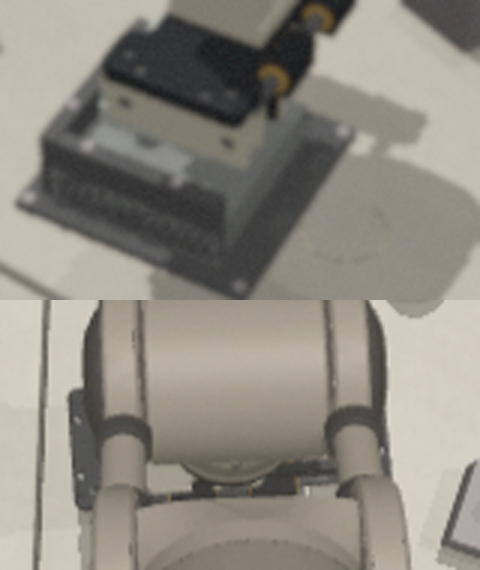

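In the scene view the plates are close to the far stop, while the arm blocks the top view. I'll continue by feel.

Call:
{"api": "carry_out", "payload": {"plan": [{"tx": 0.7, "ty": 0.07, "tz": 0, "rx": 0, "ry": 0, "rz": 0}, {"tx": 0.7, "ty": 0.07, "tz": 0, "rx": 0, "ry": 0, "rz": 0}]}}

```text
time: 5.05
tool_pos: [517.6, 107.9, 34.1]
tcp_rot: [-3.141, 0.002, 0.103]
contact_force: [-6.2, -0.2, 4.3]
grip_width: 16.4
finger_force: 3.3
```

Call:
{"api": "carry_out", "payload": {"plan": [{"tx": 0.7, "ty": 0.07, "tz": 0, "rx": 0, "ry": 0, "rz": 0}, {"tx": 0.7, "ty": 0.07, "tz": 0, "rx": 0, "ry": 0, "rz": 0}]}}

```text
time: 5.25
tool_pos: [517.9, 108.1, 34.0]
tcp_rot: [-3.141, 0.005, 0.103]
contact_force: [-10.4, 0.2, 5.9]
grip_width: 16.6
finger_force: 5.0
```

Call:
{"api": "carry_out", "payload": {"plan": [{"tx": -5, "ty": -0.5, "tz": 0, "rx": 0, "ry": 0, "rz": 0}, {"tx": -11, "ty": -1.1, "tz": 0, "rx": 0, "ry": 0, "rz": 0}, {"tx": 0, "ty": 0, "tz": 20, "rx": 0, "ry": 0, "rz": 0}, {"tx": 0, "ty": 0, "tz": 30, "rx": 0, "ry": 0, "rz": 0}, {"tx": 0, "ty": 0, "tz": 30, "rx": 0, "ry": 0, "rz": 0}, {"tx": 0, "ty": -10, "tz": 0, "rx": 0, "ry": 0, "rz": 0.13}, {"tx": 0, "ty": -10, "tz": 0, "rx": 0, "ry": 0, "rz": 0.13}, {"tx": 0, "ty": -10, "tz": 0, "rx": 0, "ry": 0, "rz": 0.13}, {"tx": 0, "ty": -10, "tz": 0, "rx": 0, "ry": 0, "rz": 0.13}, {"tx": 0, "ty": -10, "tz": 0, "rx": 0, "ry": 0, "rz": 0.13}, {"tx": 0, "ty": 0, "tz": 0, "rx": 0, "ry": 0, "rz": 0.13}, {"tx": 0, "ty": 0, "tz": 0, "rx": 0, "ry": 0, "rz": 0.13}]}}

```text
time: 6.45
tool_pos: [505.0, 55.9, 114.6]
tcp_rot: [3.139, -0.001, 1.017]
contact_force: [-0.2, -0.3, 0.3]
grip_width: 16.4
finger_force: 0.0
```

Call:
{"api": "carry_out", "payload": {"plan": [{"tx": 12, "ty": 0, "tz": 0, "rx": 0, "ry": 0, "rz": 0.132}, {"tx": 12, "ty": 0, "tz": 0, "rx": 0, "ry": 0, "rz": 0.132}, {"tx": 12, "ty": 0, "tz": 0, "rx": 0, "ry": 0, "rz": 0.132}, {"tx": 12, "ty": 0, "tz": 0, "rx": 0, "ry": 0, "rz": 0.132}, {"tx": 12, "ty": -1, "tz": 0, "rx": 0, "ry": 0, "rz": 0.132}, {"tx": 0, "ty": 0, "tz": 0, "rx": 0, "ry": 0, "rz": 0}, {"tx": 0, "ty": 0, "tz": 0, "rx": 0, "ry": 0, "rz": 0}]}}

```text
time: 7.15
tool_pos: [564.1, 55.4, 114.2]
tcp_rot: [3.141, 0.0, 1.669]
contact_force: [-0.7, -0.1, 0.9]
grip_width: 16.1
finger_force: 0.0
```

Call:
{"api": "carry_out", "payload": {"plan": [{"tx": 0.5, "ty": -5, "tz": -25, "rx": 0, "ry": 0, "rz": 0.004}, {"tx": 0, "ty": 0, "tz": -25, "rx": 0, "ry": 0, "rz": 0}, {"tx": 0, "ty": 0, "tz": -18, "rx": 0, "ry": 0, "rz": 0}, {"tx": 0, "ty": 0, "tz": -12, "rx": 0, "ry": 0, "rz": 0}, {"tx": 0, "ty": 0, "tz": 0, "rx": 0, "ry": 0, "rz": 0}, {"tx": -0.3, "ty": 3, "tz": 0, "rx": 0, "ry": 0, "rz": 0}, {"tx": -0.3, "ty": 3, "tz": 0, "rx": 0, "ry": 0, "rz": 0}, {"tx": -0.3, "ty": 3, "tz": 0, "rx": 0, "ry": 0, "rz": 0}, {"tx": -0.3, "ty": 3, "tz": 0, "rx": 0, "ry": 0, "rz": 0}]}}

```text
time: 8.05
tool_pos: [563.8, 62.8, 34.9]
tcp_rot: [3.14, 0.0, 1.677]
contact_force: [-0.0, 0.1, 0.3]
grip_width: 16.9
finger_force: 0.0
```

Call:
{"api": "carry_out", "payload": {"plan": [{"tx": -0.2, "ty": 2, "tz": 0, "rx": 0, "ry": 0, "rz": 0}, {"tx": -0.2, "ty": 2, "tz": 0, "rx": 0, "ry": 0, "rz": 0}, {"tx": -0.2, "ty": 2, "tz": 0, "rx": 0, "ry": 0, "rz": 0}, {"tx": -0.2, "ty": 2, "tz": 0, "rx": 0, "ry": 0, "rz": 0}, {"tx": -0.2, "ty": 2, "tz": 0, "rx": 0, "ry": 0, "rz": 0}, {"tx": -0.2, "ty": 2, "tz": 0, "rx": 0, "ry": 0, "rz": 0}]}}

```text
time: 8.65
tool_pos: [562.3, 74.3, 34.3]
tcp_rot: [3.141, 0.0, 1.677]
contact_force: [-1.4, -1.3, 1.4]
grip_width: 16.6
finger_force: 1.4
```

Call:
{"api": "carry_out", "payload": {"plan": [{"tx": -0.2, "ty": 2, "tz": 0, "rx": 0, "ry": 0, "rz": 0}, {"tx": -0.2, "ty": 2, "tz": 0, "rx": 0, "ry": 0, "rz": 0}, {"tx": -0.2, "ty": 2, "tz": 0, "rx": 0, "ry": 0, "rz": 0}, {"tx": -0.2, "ty": 2, "tz": 0, "rx": 0, "ry": 0, "rz": 0}, {"tx": -0.2, "ty": 2, "tz": 0, "rx": 0, "ry": 0, "rz": 0}, {"tx": -0.2, "ty": 2, "tz": 0, "rx": 0, "ry": 0, "rz": 0}, {"tx": -0.2, "ty": 2, "tz": 0, "rx": 0, "ry": 0, "rz": 0}]}}

```text
time: 9.35
tool_pos: [560.8, 88.6, 34.2]
tcp_rot: [3.141, 0.0, 1.677]
contact_force: [1.1, -1.6, 2.3]
grip_width: 16.6
finger_force: 1.3
```

Call:
{"api": "carry_out", "payload": {"plan": [{"tx": -0.1, "ty": 1.3, "tz": 0, "rx": 0, "ry": 0, "rz": 0}, {"tx": -0.1, "ty": 1.3, "tz": 0, "rx": 0, "ry": 0, "rz": 0}, {"tx": -0.1, "ty": 1.3, "tz": 0, "rx": 0, "ry": 0, "rz": 0}, {"tx": -0.1, "ty": 1.3, "tz": 0, "rx": 0, "ry": 0, "rz": 0}]}}

```text
time: 9.75
tool_pos: [560.3, 93.7, 34.2]
tcp_rot: [-3.141, 0.0, 1.677]
contact_force: [0.4, -3.2, 0.9]
grip_width: 16.4
finger_force: 1.3
```

Lateral position is now about 36. I'll go in finer steps.

Call:
{"api": "carry_out", "payload": {"plan": [{"tx": -0.1, "ty": 1, "tz": 0, "rx": 0, "ry": 0, "rz": 0}, {"tx": -0.1, "ty": 1, "tz": 0, "rx": 0, "ry": 0, "rz": 0}]}}

```text
time: 9.95
tool_pos: [560.2, 95.7, 34.2]
tcp_rot: [-3.142, 0.0, 1.677]
contact_force: [-0.5, -2.6, 1.9]
grip_width: 16.5
finger_force: 1.3
```

Call:
{"api": "carry_out", "payload": {"plan": [{"tx": -0.1, "ty": 0.8, "tz": 0, "rx": 0, "ry": 0, "rz": 0}, {"tx": -0.1, "ty": 0.8, "tz": 0, "rx": 0, "ry": 0, "rz": 0}]}}

```text
time: 10.15
tool_pos: [560.0, 97.3, 34.2]
tcp_rot: [3.142, -0.0, 1.677]
contact_force: [0.8, -2.9, 1.5]
grip_width: 16.6
finger_force: 1.3
```

Call:
{"api": "carry_out", "payload": {"plan": [{"tx": -0.1, "ty": 0.8, "tz": 0, "rx": 0, "ry": 0, "rz": 0}, {"tx": -0.1, "ty": 0.8, "tz": 0, "rx": 0, "ry": 0, "rz": 0}]}}

```text
time: 10.35
tool_pos: [559.8, 98.9, 34.2]
tcp_rot: [3.141, -0.0, 1.677]
contact_force: [-0.8, -3.1, 2.1]
grip_width: 16.5
finger_force: 1.2
```

Call:
{"api": "carry_out", "payload": {"plan": [{"tx": -0.1, "ty": 0.7, "tz": 0, "rx": 0, "ry": 0, "rz": 0}, {"tx": -0.1, "ty": 0.7, "tz": 0, "rx": 0, "ry": 0, "rz": 0}]}}

```text
time: 10.55
tool_pos: [559.5, 99.7, 34.2]
tcp_rot: [-3.141, 0.001, 1.677]
contact_force: [0.3, -7.6, 1.9]
grip_width: 16.5
finger_force: 3.8
```

Call:
{"api": "carry_out", "payload": {"plan": [{"tx": 0, "ty": 0.3, "tz": 0, "rx": 0, "ry": 0, "rz": 0}, {"tx": 0.5, "ty": -5, "tz": 0, "rx": 0, "ry": 0, "rz": 0}, {"tx": 1, "ty": -10, "tz": 0, "rx": 0, "ry": 0, "rz": 0}, {"tx": 0, "ty": 0, "tz": 20, "rx": 0, "ry": 0, "rz": 0}, {"tx": 0, "ty": 0, "tz": 30, "rx": 0, "ry": 0, "rz": 0}, {"tx": 0, "ty": 0, "tz": 30, "rx": 0, "ry": 0, "rz": 0}, {"tx": -10, "ty": 7, "tz": 0, "rx": 0, "ry": 0, "rz": -0.131}, {"tx": -10, "ty": 7, "tz": 0, "rx": 0, "ry": 0, "rz": -0.131}, {"tx": -10, "ty": 7, "tz": 0, "rx": 0, "ry": 0, "rz": -0.131}, {"tx": -10, "ty": 7, "tz": 0, "rx": 0, "ry": 0, "rz": -0.131}, {"tx": -10, "ty": 7, "tz": 0, "rx": 0, "ry": 0, "rz": -0.131}, {"tx": -10, "ty": 7, "tz": 0, "rx": 0, "ry": 0, "rz": -0.131}]}}

```text
time: 11.75
tool_pos: [500.6, 127.6, 114.1]
tcp_rot: [-3.141, -0.0, 0.885]
contact_force: [-0.2, 0.6, -0.2]
grip_width: 16.5
finger_force: 0.0
```

Call:
{"api": "carry_out", "payload": {"plan": [{"tx": -3, "ty": 2, "tz": 0, "rx": 0, "ry": 0, "rz": -0.131}, {"tx": -3, "ty": 1, "tz": 0, "rx": 0, "ry": 0, "rz": -0.131}, {"tx": -3, "ty": 0, "tz": 0, "rx": 0, "ry": 0, "rz": -0.131}, {"tx": -3, "ty": 0, "tz": 0, "rx": 0, "ry": 0, "rz": -0.131}, {"tx": -3, "ty": 0, "tz": 0, "rx": 0, "ry": 0, "rz": -0.131}, {"tx": 0, "ty": 0, "tz": 0, "rx": 0, "ry": 0, "rz": -0.131}, {"tx": 0, "ty": 0, "tz": 0, "rx": 0, "ry": 0, "rz": 0}]}}

```text
time: 12.45
tool_pos: [486.1, 130.3, 114.2]
tcp_rot: [-3.141, 0.0, 0.103]
contact_force: [-0.1, -0.1, -0.4]
grip_width: 16.2
finger_force: 0.0
```

```bash
python3 - <<'E'
from plant import bot
import cv2,numpy as np
im=bot.capture("scene")[:,:,::-1]
cv2.imwrite("pics/s3.png",cv2.resize(im[222:322,270:395],None,fx=6,fy=6,interpolation=cv2.INTER_CUBIC))
E
```

```text
(no output)
```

View pics/s3.png

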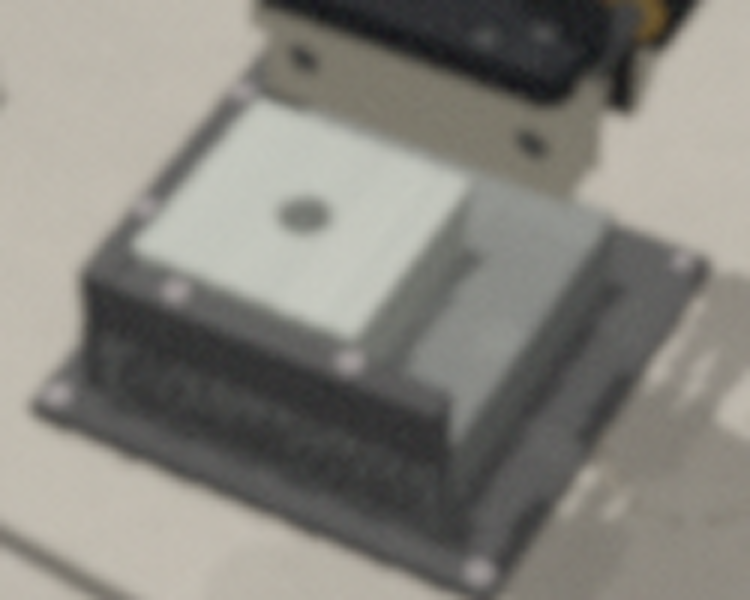

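The stack now looks square and snug against both stops, with the upper hole at crop pixel (305,214). I'll make one confirming x push.

Call:
{"api": "carry_out", "payload": {"plan": [{"tx": 0, "ty": 0, "tz": -30, "rx": 0, "ry": 0, "rz": 0}, {"tx": 0, "ty": 0, "tz": -25, "rx": 0, "ry": 0, "rz": 0}, {"tx": 0, "ty": 0, "tz": -15, "rx": 0, "ry": 0, "rz": 0}, {"tx": 0, "ty": 0, "tz": -9, "rx": 0, "ry": 0, "rz": 0}, {"tx": 6, "ty": 0.6, "tz": 0, "rx": 0, "ry": 0, "rz": 0}, {"tx": 6, "ty": 0.6, "tz": 0, "rx": 0, "ry": 0, "rz": 0}, {"tx": 6, "ty": 0.6, "tz": 0, "rx": 0, "ry": 0, "rz": 0}, {"tx": 3, "ty": 0.3, "tz": 0, "rx": 0, "ry": 0, "rz": 0}, {"tx": 2, "ty": 0.2, "tz": 0, "rx": 0, "ry": 0, "rz": 0}, {"tx": 2, "ty": 0.2, "tz": 0, "rx": 0, "ry": 0, "rz": 0}, {"tx": 0, "ty": 0, "tz": 0, "rx": 0, "ry": 0, "rz": 0}]}}

```text
time: 13.6
tool_pos: [511.3, 133.0, 35.4]
tcp_rot: [3.141, -0.0, 0.105]
contact_force: [0.6, 0.1, 0.4]
grip_width: 16.6
finger_force: 0.0
```

Call:
{"api": "carry_out", "payload": {"plan": [{"tx": 1.5, "ty": 0.1, "tz": 0, "rx": 0, "ry": 0, "rz": 0}, {"tx": 1, "ty": 0.1, "tz": 0, "rx": 0, "ry": 0, "rz": 0}, {"tx": 0, "ty": 0, "tz": 0, "rx": 0, "ry": 0, "rz": 0}]}}

```text
time: 13.9
tool_pos: [513.7, 133.2, 35.2]
tcp_rot: [3.141, -0.0, 0.105]
contact_force: [-0.6, 1.0, 1.2]
grip_width: 16.8
finger_force: 0.0
```

```bash
python3 - <<'E'
from h import *
print(S(305,214,54),[S(*p,54) for p in((135,247),(252,95),(470,180),(355,338))],[S(*p,50) for p in ((148,210),(243,90),(175,290),(349,360))])
E
```

```text
[558.8 141.2] [array([587.5, 175.8]), array([596.1, 112.5]), array([530.8, 106.3]), array([523.5, 169.8])] [array([595.3, 160. ]), array([601.7, 108.8]), array([572.4, 179.1]), array([522.6, 173.8])]
```

Call:
{"api": "carry_out", "payload": {"plan": [{"tx": 1, "ty": 0.1, "tz": 0, "rx": 0, "ry": 0, "rz": 0}, {"tx": 1, "ty": 0.1, "tz": 0, "rx": 0, "ry": 0, "rz": 0}, {"tx": 0, "ty": 0, "tz": 0, "rx": 0, "ry": 0, "rz": 0}]}}

```text
time: 14.2
tool_pos: [515.6, 133.4, 35.2]
tcp_rot: [3.141, 0.0, 0.105]
contact_force: [-0.8, -0.8, 0.1]
grip_width: 16.7
finger_force: 0.1
```

Call:
{"api": "carry_out", "payload": {"plan": [{"tx": 0.7, "ty": 0.1, "tz": 0, "rx": 0, "ry": 0, "rz": 0}, {"tx": 0.7, "ty": 0.1, "tz": 0, "rx": 0, "ry": 0, "rz": 0}, {"tx": 0, "ty": 0, "tz": 0, "rx": 0, "ry": 0, "rz": 0}]}}

```text
time: 14.5
tool_pos: [516.2, 133.6, 35.1]
tcp_rot: [3.141, 0.002, 0.105]
contact_force: [-4.1, -0.6, 3.4]
grip_width: 16.9
finger_force: 2.2
```

Call:
{"api": "carry_out", "payload": {"plan": [{"tx": 0.7, "ty": 0.1, "tz": 0, "rx": 0, "ry": 0, "rz": 0}, {"tx": 0.5, "ty": 0, "tz": 0, "rx": 0, "ry": 0, "rz": 0}, {"tx": 0, "ty": 0, "tz": 0, "rx": 0, "ry": 0, "rz": 0}]}}

```text
time: 14.8
tool_pos: [516.3, 133.6, 35.1]
tcp_rot: [3.141, 0.004, 0.105]
contact_force: [-7.8, -2.3, 5.8]
grip_width: 16.4
finger_force: 4.1
```

Call:
{"api": "carry_out", "payload": {"plan": [{"tx": -6, "ty": -0.6, "tz": 0, "rx": 0, "ry": 0, "rz": 0}, {"tx": -12, "ty": -1.2, "tz": 0, "rx": 0, "ry": 0, "rz": 0}, {"tx": 0, "ty": 0, "tz": 25, "rx": 0, "ry": 0, "rz": 0}, {"tx": 0, "ty": 0, "tz": 40, "rx": 0, "ry": 0, "rz": 0}, {"tx": 0, "ty": 0, "tz": 40, "rx": 0, "ry": 0, "rz": 0}, {"tx": -10, "ty": -40, "tz": 0, "rx": 0, "ry": 0, "rz": 0}, {"tx": -10, "ty": -40, "tz": 0, "rx": 0, "ry": 0, "rz": 0}, {"tx": -10, "ty": -40, "tz": 0, "rx": 0, "ry": 0, "rz": 0}, {"tx": -10, "ty": -40, "tz": 0, "rx": 0, "ry": 0, "rz": 0}, {"tx": -10, "ty": -40, "tz": 0, "rx": 0, "ry": 0, "rz": 0}, {"tx": -10, "ty": -40, "tz": 0, "rx": 0, "ry": 0, "rz": 0}, {"tx": 0, "ty": 0, "tz": 0, "rx": 0, "ry": 0, "rz": 0}]}}

```text
time: 16.0
tool_pos: [440.1, -112.2, 140.6]
tcp_rot: [3.139, -0.002, 0.1]
contact_force: [0.0, 0.4, 0.4]
grip_width: 16.6
finger_force: 0.0
```

```bash
python3 - <<'E'
from plant import bot
import cv2,numpy as np
t=bot.capture("top")[:,:,::-1];s=bot.capture("scene")[:,:,::-1]
a=cv2.resize(t[208:293,265:350],None,fx=7,fy=7,interpolation=cv2.INTER_CUBIC)
b=cv2.resize(t[255:305,380:405],None,fx=8,fy=8,interpolation=cv2.INTER_CUBIC)
c=np.zeros((595,800,3),np.uint8);c[:,:595]=a;c[:400,600:800]=b
cv2.imwrite("pics/t4.png",c);cv2.imwrite("pics/t4full.png",t);cv2.imwrite("pics/s4full.png",s)
E
```

```text
(no output)
```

View pics/t4.png

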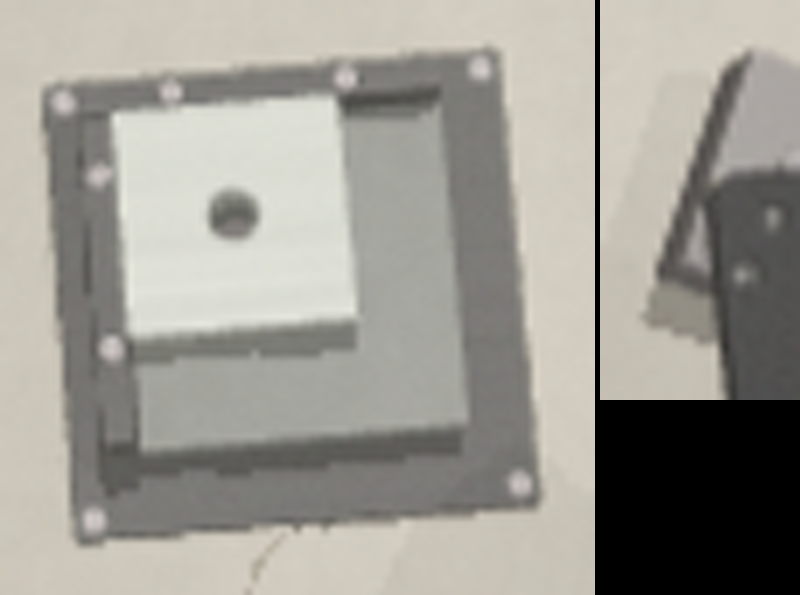

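The stack is flush against both stops and the upper hole is at crop pixel (233,214), with dark bore visible through it.

```bash
python3 - <<'E'
from h import *
import cv2
print("hole T",T(233,214,54),"corners",np.mean([T(*p,54) for p in((110,115),(338,95),(358,320),(127,335))],0), "S",S(305,214,54))
# refine knob by thresholds: bright top in first pictures; hole by dark blob
t=cv2.imread("pics/t4full.png",0)[208:293,265:350]; a=cv2.resize(t,None,fx=7,fy=7,interpolation=cv2.INTER_CUBIC)[170:260,190:280]
ys,xs=np.where(a<150);print("hole blob",xs.mean()+190,ys.mean()+170,len(xs),T(xs.mean()+190,ys.mean()+170,54))
s=cv2.imread("pics/s4full.png",0)[222:322,270:395]; a=cv2.resize(s,None,fx=6,fy=6,interpolation=cv2.INTER_CUBIC)[180:250,260:350]
ys,xs=np.where(a<140);print("S hole blob",xs.mean()+260,ys.mean()+180,len(xs),S(xs.mean()+260,ys.mean()+180,54))
print("collar T",crop("top",226,200,380,255,8,54),"knob far",crop("top",258,174,380,255,8,94))
E
```

```text
hole T [558.3 143.2] corners [557.8 143.1] S [558.8 141.2]
hole blob 232.58707692307692 215.3950769230769 1625 [557.9 143.3]
S hole blob 300.00354609929076 214.67375886524823 1128 [559.7 142.1]
collar T [480.7 -72.9] knob far [483.  -73.2]
```

Call:
{"api": "carry_out", "payload": {"plan": [{"tx": 22, "ty": 19, "tz": 0, "rx": 0, "ry": 0, "rz": 0}, {"tx": 22, "ty": 19, "tz": 0, "rx": 0, "ry": 0, "rz": 0}, {"tx": 0, "ty": 0, "tz": 0, "rx": 0, "ry": 0, "rz": 0}, {"tx": 0, "ty": 0, "tz": 0, "rx": 0, "ry": 0, "rz": 0}, {"tx": 0, "ty": 0, "tz": 0, "rx": 0, "ry": 0, "rz": 0}, {"tx": 0, "ty": 0, "tz": -20, "rx": 0, "ry": 0, "rz": 0}, {"tx": 0, "ty": 0, "tz": -20, "rx": 0, "ry": 0, "rz": 0}, {"tx": 0, "ty": 0, "tz": -20, "rx": 0, "ry": 0, "rz": 0}, {"tx": 0, "ty": 0, "tz": -12, "rx": 0, "ry": 0, "rz": 0}, {"tx": 0, "ty": 0, "tz": -8, "rx": 0, "ry": 0, "rz": 0}, {"tx": 0, "ty": 0, "tz": 0, "rx": 0, "ry": 0, "rz": 0}], "gripper": 0}}

```text
time: 17.2
tool_pos: [483.4, -70.1, 59.6]
tcp_rot: [-3.141, 0.002, 0.104]
contact_force: [0.3, -0.4, -0.2]
grip_width: 91.4
finger_force: 0.0
```

Call:
{"api": "carry_out", "payload": {"plan": [{"tx": 0, "ty": 0, "tz": 0, "rx": 0, "ry": 0, "rz": 0}, {"tx": 0, "ty": 0, "tz": 0, "rx": 0, "ry": 0, "rz": 0}, {"tx": 0, "ty": 0, "tz": 0, "rx": 0, "ry": 0, "rz": 0}, {"tx": 0, "ty": 0, "tz": 0, "rx": 0, "ry": 0, "rz": 0}, {"tx": 0, "ty": 0, "tz": 0, "rx": 0, "ry": 0, "rz": 0}, {"tx": 0, "ty": 0, "tz": 0, "rx": 0, "ry": 0, "rz": 0}, {"tx": 0, "ty": 0, "tz": 0, "rx": 0, "ry": 0, "rz": 0}, {"tx": 0, "ty": 0, "tz": 0, "rx": 0, "ry": 0, "rz": 0}, {"tx": 0, "ty": 0, "tz": 0, "rx": 0, "ry": 0, "rz": 0}], "gripper": 0.86}}

```text
time: 18.1
tool_pos: [484.2, -70.1, 60.2]
tcp_rot: [3.142, 0.0, 0.105]
contact_force: [-0.2, 1.1, -0.4]
grip_width: 24.2
finger_force: 0.0
```

Call:
{"api": "carry_out", "payload": {"plan": [{"tx": 0, "ty": -3.6, "tz": 0, "rx": 0, "ry": 0, "rz": 0}, {"tx": 0, "ty": 0, "tz": 0, "rx": 0, "ry": 0, "rz": 0}]}}

```text
time: 18.3
tool_pos: [484.2, -74.1, 60.2]
tcp_rot: [3.141, 0.0, 0.105]
contact_force: [-0.7, -1.0, -0.1]
grip_width: 15.3
finger_force: 30.0
```

Call:
{"api": "carry_out", "payload": {"plan": [{"tx": 0, "ty": 0, "tz": 0, "rx": 0, "ry": 0, "rz": 0}, {"tx": 0, "ty": 0, "tz": 0, "rx": 0, "ry": 0, "rz": 0}, {"tx": 0, "ty": 0, "tz": 0, "rx": 0, "ry": 0, "rz": 0}, {"tx": 0, "ty": 0, "tz": 0, "rx": 0, "ry": 0, "rz": 0}, {"tx": 0, "ty": 0, "tz": 0, "rx": 0, "ry": 0, "rz": 0}, {"tx": 0, "ty": 0, "tz": 0, "rx": 0, "ry": 0, "rz": 0}], "gripper": 1}}

```text
time: 18.9
tool_pos: [484.2, -73.6, 60.2]
tcp_rot: [-3.142, 0.0, 0.105]
contact_force: [0.4, -0.1, -1.5]
grip_width: 15.4
finger_force: 30.0
```

Call:
{"api": "carry_out", "payload": {"plan": [{"tx": 0, "ty": 0, "tz": 10, "rx": 0, "ry": 0, "rz": 0}, {"tx": 0, "ty": 0, "tz": 20, "rx": 0, "ry": 0, "rz": 0}, {"tx": 0, "ty": 0, "tz": 20, "rx": 0, "ry": 0, "rz": 0}, {"tx": 0, "ty": 0, "tz": 20, "rx": 0, "ry": 0, "rz": 0}, {"tx": 10, "ty": 30, "tz": 0, "rx": 0, "ry": 0, "rz": 0}, {"tx": 13, "ty": 37, "tz": 0, "rx": 0, "ry": 0, "rz": 0}, {"tx": 13, "ty": 37, "tz": 0, "rx": 0, "ry": 0, "rz": 0}, {"tx": 13, "ty": 37, "tz": 0, "rx": 0, "ry": 0, "rz": 0}, {"tx": 13, "ty": 37, "tz": 0, "rx": 0, "ry": 0, "rz": 0}, {"tx": 13, "ty": 37, "tz": 0, "rx": 0, "ry": 0, "rz": 0}, {"tx": 0, "ty": 0, "tz": 0, "rx": 0, "ry": 0, "rz": 0}, {"tx": 0, "ty": 0, "tz": 0, "rx": 0, "ry": 0, "rz": 0}]}}

```text
time: 20.1
tool_pos: [559.0, 142.0, 130.5]
tcp_rot: [3.141, 0.0, 0.107]
contact_force: [0.8, -1.2, -1.5]
grip_width: 15.3
finger_force: 30.0
```

Call:
{"api": "carry_out", "payload": {"plan": [{"tx": 0, "ty": 0, "tz": -6, "rx": 0, "ry": 0, "rz": 0}, {"tx": 0, "ty": 0, "tz": 0, "rx": 0, "ry": 0, "rz": 0}, {"tx": 0, "ty": 0, "tz": 0, "rx": 0, "ry": 0, "rz": 0}]}}

```text
time: 20.4
tool_pos: [558.9, 140.2, 124.1]
tcp_rot: [3.141, 0.001, 0.103]
contact_force: [-0.6, 0.7, -0.9]
grip_width: 15.2
finger_force: 30.0
```

```bash
python3 - <<'E'
from plant import bot
import cv2,numpy as np
s=bot.capture("scene")[:,:,::-1]
cv2.imwrite("pics/s5.png",cv2.resize(s[222:297,270:370],None,fx=8,fy=8,interpolation=cv2.INTER_CUBIC))
print(bot.get_obs()["contact_force"])
E
```

```text
[ 0.08445122 -0.46329712 -1.54177163]
```

View pics/s5.png

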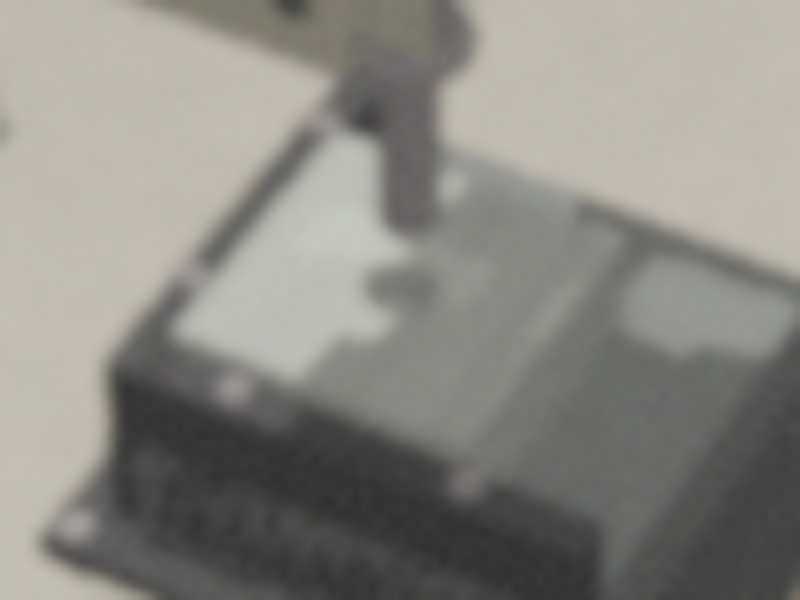

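Crop: the shank's foot ends near (409,238), so its centre is about (409,225), above the hole at (400,287). Next I'll compare these in world coordinates.

```bash
python3 - <<'E'
from h import *
g=lambda u,v,z:crop("scene",u,v,270,222,8,z)
print("foot",g(409,225,67.9),"hole",g(401,287,54),bot.get_obs()["tool_pos"])
m=bot.camera_model("scene");K,R,t=(np.array(m[k]) for k in("camera_matrix","R","t"))
for p in((558.9,140.2,67.9),(558.6,142.6,54)):
  q=K@(R@np.array(p)+t);q=q[:2]/q[2];print((q-[270,222]+.5)*8-.5)
E
```

```text
foot [559.8 138.9] hole [559.5 142.2] [559.13397352 140.43817286 124.28300807]
[409.22402883 230.77180581]
[403.35917894 290.11955253]
```

Call:
{"api": "carry_out", "payload": {"plan": [{"tx": -0.3, "ty": 2.6, "tz": 0, "rx": 0, "ry": 0, "rz": 0}, {"tx": 0, "ty": 0, "tz": -4, "rx": 0, "ry": 0, "rz": 0}, {"tx": 0, "ty": 0, "tz": -4, "rx": 0, "ry": 0, "rz": 0}, {"tx": 0, "ty": 0, "tz": -3, "rx": 0, "ry": 0, "rz": 0}, {"tx": 0, "ty": 0, "tz": 0, "rx": 0, "ry": 0, "rz": 0}, {"tx": 0, "ty": 0, "tz": 0, "rx": 0, "ry": 0, "rz": 0}]}}

```text
time: 21.05
tool_pos: [558.9, 143.9, 113.1]
tcp_rot: [3.142, 0.0, 0.105]
contact_force: [-0.6, -0.5, -2.0]
grip_width: 15.3
finger_force: 30.0
```

Call:
{"api": "carry_out", "payload": {"plan": [{"tx": 0, "ty": 0, "tz": -1.5, "rx": 0, "ry": 0, "rz": 0}, {"tx": 0, "ty": 0, "tz": -1.5, "rx": 0, "ry": 0, "rz": 0}, {"tx": 0, "ty": 0, "tz": -1, "rx": 0, "ry": 0, "rz": 0}, {"tx": 0, "ty": 0, "tz": 0, "rx": 0, "ry": 0, "rz": 0}]}}

```text
time: 21.45
tool_pos: [558.8, 143.9, 109.1]
tcp_rot: [3.141, 0.0, 0.105]
contact_force: [-0.1, 0.3, -1.3]
grip_width: 15.2
finger_force: 30.0
```

Call:
{"api": "carry_out", "payload": {"plan": [{"tx": -0.1, "ty": -0.9, "tz": -0.5, "rx": 0, "ry": 0, "rz": 0}, {"tx": 0, "ty": 0, "tz": -1, "rx": 0, "ry": 0, "rz": 0}, {"tx": 0, "ty": 0, "tz": -1, "rx": 0, "ry": 0, "rz": 0}, {"tx": 0, "ty": 0, "tz": 0, "rx": 0, "ry": 0, "rz": 0}]}}

```text
time: 21.85
tool_pos: [558.7, 143.0, 106.6]
tcp_rot: [3.141, 0.0, 0.105]
contact_force: [1.0, -0.1, -0.7]
grip_width: 15.2
finger_force: 30.0
```

Call:
{"api": "carry_out", "payload": {"plan": [{"tx": 0, "ty": 0, "tz": -1, "rx": 0, "ry": 0, "rz": 0}, {"tx": 0, "ty": 0, "tz": -1, "rx": 0, "ry": 0, "rz": 0}, {"tx": 0, "ty": 0, "tz": -1, "rx": 0, "ry": 0, "rz": 0}, {"tx": 0, "ty": 0, "tz": 0, "rx": 0, "ry": 0, "rz": 0}]}}

```text
time: 22.25
tool_pos: [558.7, 143.0, 103.5]
tcp_rot: [3.142, 0.0, 0.105]
contact_force: [-0.8, -0.6, -0.8]
grip_width: 15.5
finger_force: 30.0
```

Call:
{"api": "carry_out", "payload": {"plan": [{"tx": 0, "ty": 0, "tz": -1.5, "rx": 0, "ry": 0, "rz": 0}, {"tx": 0, "ty": 0, "tz": -1.5, "rx": 0, "ry": 0, "rz": 0}, {"tx": 0, "ty": 0, "tz": -1.5, "rx": 0, "ry": 0, "rz": 0}, {"tx": 0, "ty": 0, "tz": -1.5, "rx": 0, "ry": 0, "rz": 0}, {"tx": 0, "ty": 0, "tz": -1.5, "rx": 0, "ry": 0, "rz": 0}, {"tx": 0, "ty": 0, "tz": 0, "rx": 0, "ry": 0, "rz": 0}]}}

```text
time: 22.85
tool_pos: [558.7, 143.0, 96.0]
tcp_rot: [3.142, 0.0, 0.105]
contact_force: [0.7, -0.1, -1.4]
grip_width: 15.5
finger_force: 30.0
```

Call:
{"api": "carry_out", "payload": {"plan": [{"tx": 0, "ty": 0, "tz": -1.5, "rx": 0, "ry": 0, "rz": 0}, {"tx": 0, "ty": 0, "tz": -1.5, "rx": 0, "ry": 0, "rz": 0}, {"tx": 0, "ty": 0, "tz": -1.5, "rx": 0, "ry": 0, "rz": 0}, {"tx": 0, "ty": 0, "tz": -1.5, "rx": 0, "ry": 0, "rz": 0}, {"tx": 0, "ty": 0, "tz": -1.5, "rx": 0, "ry": 0, "rz": 0}, {"tx": 0, "ty": 0, "tz": 0, "rx": 0, "ry": 0, "rz": 0}]}}

```text
time: 23.45
tool_pos: [558.7, 143.0, 88.5]
tcp_rot: [3.141, 0.0, 0.105]
contact_force: [0.1, -0.2, -0.8]
grip_width: 15.4
finger_force: 30.0
```

Call:
{"api": "carry_out", "payload": {"plan": [{"tx": 0, "ty": 0, "tz": -1, "rx": 0, "ry": 0, "rz": 0}, {"tx": 0, "ty": 0, "tz": -1, "rx": 0, "ry": 0, "rz": 0}, {"tx": 0, "ty": 0, "tz": -1, "rx": 0, "ry": 0, "rz": 0}, {"tx": 0, "ty": 0, "tz": 0, "rx": 0, "ry": 0, "rz": 0}]}}

```text
time: 23.85
tool_pos: [558.7, 143.0, 85.6]
tcp_rot: [3.142, 0.0, 0.105]
contact_force: [-0.7, 0.4, -0.8]
grip_width: 15.4
finger_force: 30.0
```

Call:
{"api": "carry_out", "payload": {"plan": [{"tx": 0, "ty": 0, "tz": -1, "rx": 0, "ry": 0, "rz": 0}, {"tx": 0, "ty": 0, "tz": -1, "rx": 0, "ry": 0, "rz": 0}, {"tx": 0, "ty": 0, "tz": 0, "rx": 0, "ry": 0, "rz": 0}]}}

```text
time: 24.15
tool_pos: [558.7, 143.0, 83.6]
tcp_rot: [3.141, 0.0, 0.105]
contact_force: [-0.4, 0.6, -1.3]
grip_width: 15.6
finger_force: 30.0
```

Call:
{"api": "carry_out", "payload": {"plan": [{"tx": 0, "ty": 0, "tz": -1.5, "rx": 0, "ry": 0, "rz": 0}, {"tx": 0, "ty": 0, "tz": -1.5, "rx": 0, "ry": 0, "rz": 0}, {"tx": 0, "ty": 0, "tz": -1.5, "rx": 0, "ry": 0, "rz": 0}, {"tx": 0, "ty": 0, "tz": -1.5, "rx": 0, "ry": 0, "rz": 0}, {"tx": 0, "ty": 0, "tz": -1.5, "rx": 0, "ry": 0, "rz": 0}, {"tx": 0, "ty": 0, "tz": -1.5, "rx": 0, "ry": 0, "rz": 0}, {"tx": 0, "ty": 0, "tz": 0, "rx": 0, "ry": 0, "rz": 0}]}}

```text
time: 24.85
tool_pos: [558.7, 143.0, 74.5]
tcp_rot: [3.141, 0.0, 0.105]
contact_force: [0.8, 0.1, -1.1]
grip_width: 15.0
finger_force: 30.0
```

Call:
{"api": "carry_out", "payload": {"plan": [{"tx": 0, "ty": 0, "tz": -1.5, "rx": 0, "ry": 0, "rz": 0}, {"tx": 0, "ty": 0, "tz": -1.5, "rx": 0, "ry": 0, "rz": 0}, {"tx": 0, "ty": 0, "tz": -1.5, "rx": 0, "ry": 0, "rz": 0}, {"tx": 0, "ty": 0, "tz": -1.5, "rx": 0, "ry": 0, "rz": 0}, {"tx": 0, "ty": 0, "tz": -1.5, "rx": 0, "ry": 0, "rz": 0}, {"tx": 0, "ty": 0, "tz": 0, "rx": 0, "ry": 0, "rz": 0}]}}

```text
time: 25.45
tool_pos: [558.6, 143.0, 67.0]
tcp_rot: [3.142, 0.001, 0.105]
contact_force: [0.2, -1.1, -0.9]
grip_width: 15.3
finger_force: 30.0
```

Call:
{"api": "carry_out", "payload": {"plan": [{"tx": 0, "ty": 0, "tz": -0.8, "rx": 0, "ry": 0, "rz": 0}, {"tx": 0, "ty": 0, "tz": -0.7, "rx": 0, "ry": 0, "rz": 0}, {"tx": 0, "ty": 0, "tz": 0, "rx": 0, "ry": 0, "rz": 0}]}}

```text
time: 25.75
tool_pos: [558.8, 143.0, 65.6]
tcp_rot: [3.141, 0.0, 0.105]
contact_force: [-0.3, -0.5, -1.3]
grip_width: 15.4
finger_force: 30.0
```

Call:
{"api": "carry_out", "payload": {"plan": [{"tx": 0, "ty": 0, "tz": -0.6, "rx": 0, "ry": 0, "rz": 0}, {"tx": 0, "ty": 0, "tz": -0.5, "rx": 0, "ry": 0, "rz": 0}, {"tx": 0, "ty": 0, "tz": 0, "rx": 0, "ry": 0, "rz": 0}]}}

```text
time: 26.05
tool_pos: [558.8, 143.0, 64.6]
tcp_rot: [3.142, 0.0, 0.105]
contact_force: [0.1, 0.1, 0.6]
grip_width: 15.3
finger_force: 30.0
```

Call:
{"api": "carry_out", "payload": {"plan": [{"tx": 0, "ty": 0, "tz": -0.6, "rx": 0, "ry": 0, "rz": 0}, {"tx": 0, "ty": 0, "tz": 0, "rx": 0, "ry": 0, "rz": 0}]}}

```text
time: 26.25
tool_pos: [558.9, 143.1, 64.1]
tcp_rot: [3.142, -0.0, 0.105]
contact_force: [-0.1, 1.0, -0.2]
grip_width: 15.4
finger_force: 30.0
```

The collar appears to be resting on the upper plate, since the wrist no longer carries the pin's weight. I'll release and rise.

Call:
{"api": "carry_out", "payload": {"plan": [{"tx": 0, "ty": 0, "tz": 0, "rx": 0, "ry": 0, "rz": 0}, {"tx": 0, "ty": 0, "tz": 0, "rx": 0, "ry": 0, "rz": 0}, {"tx": 0, "ty": 0, "tz": 0, "rx": 0, "ry": 0, "rz": 0}, {"tx": 0, "ty": 0, "tz": 0, "rx": 0, "ry": 0, "rz": 0}, {"tx": 0, "ty": 0, "tz": 0, "rx": 0, "ry": 0, "rz": 0}, {"tx": 0, "ty": 0, "tz": 0, "rx": 0, "ry": 0, "rz": 0}, {"tx": 0, "ty": 0, "tz": 0, "rx": 0, "ry": 0, "rz": 0}], "gripper": 0.4}}

```text
time: 26.95
tool_pos: [558.8, 143.0, 64.0]
tcp_rot: [3.141, 0.0, 0.105]
contact_force: [0.4, -0.3, -0.3]
grip_width: 54.6
finger_force: 0.0
```

Call:
{"api": "carry_out", "payload": {"plan": [{"tx": 0, "ty": 0, "tz": 10, "rx": 0, "ry": 0, "rz": 0}, {"tx": 0, "ty": 0, "tz": 20, "rx": 0, "ry": 0, "rz": 0}, {"tx": 0, "ty": 0, "tz": 30, "rx": 0, "ry": 0, "rz": 0}, {"tx": 0, "ty": 0, "tz": 30, "rx": 0, "ry": 0, "rz": 0}, {"tx": -15, "ty": -40, "tz": 0, "rx": 0, "ry": 0, "rz": 0}, {"tx": -15, "ty": -40, "tz": 0, "rx": 0, "ry": 0, "rz": 0}, {"tx": -15, "ty": -40, "tz": 0, "rx": 0, "ry": 0, "rz": 0}, {"tx": -15, "ty": -40, "tz": 0, "rx": 0, "ry": 0, "rz": 0}, {"tx": 0, "ty": -40, "tz": 0, "rx": 0, "ry": 0, "rz": 0}, {"tx": 0, "ty": 0, "tz": 0, "rx": 0, "ry": 0, "rz": 0}, {"tx": 0, "ty": 0, "tz": 0, "rx": 0, "ry": 0, "rz": 0}]}}

```text
time: 28.05
tool_pos: [498.9, -57.6, 154.7]
tcp_rot: [3.142, -0.001, 0.102]
contact_force: [-0.1, 0.6, 1.6]
grip_width: 55.1
finger_force: 0.0
```

```bash
python3 - <<'E'
from plant import bot
import cv2,numpy as np
t=bot.capture("top")[:,:,::-1];s=bot.capture("scene")[:,:,::-1]
a=cv2.resize(t[208:293,265:350],None,fx=4,fy=4,interpolation=cv2.INTER_CUBIC)
b=cv2.resize(s[215:315,275:385],None,fx=4,fy=4,interpolation=cv2.INTER_CUBIC)
c=np.zeros((400,790,3),np.uint8);c[:340,:340]=a;c[:,345:785]=b
cv2.imwrite("pics/t6.png",c)
E
```

```text
(no output)
```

View pics/t6.png

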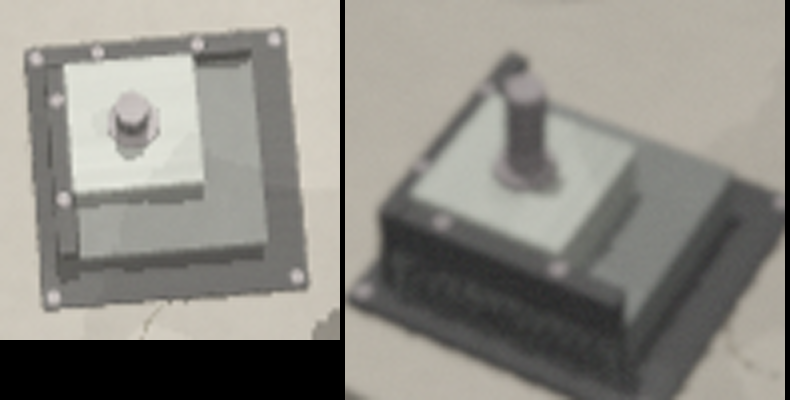

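The pin stands upright with its collar on the upper plate, at (130,125) in the top crop and (525,170) in the scene crop. The plates are flush in the corner and the robot is clear.

```bash
python3 -c "
from plant import bot
print(bot.close_job())"
```

```text
the job is handed in; nothing more can be done
None
```

The job is handed in: both plates were pushed snug against both stops with at most about 10 N read at the wrist, and the pin went down through them into the bore and was released with its collar on the upper plate, at about 28 s with the arm clear.

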